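# Stop the lap polisher and hold its arm up off the ball

### The job

Press the polisher's spring stop plunger all the way down to its stop. Then squeeze the arm's spring latch sideways fully open while the coupler still sits on its ball, lift the arm until the coupler is at least 8 cm higher than it sat, and finish holding it still up there in the fingers, without letting go. Leave the jar, felt wheel and bowl where they are.

Things in the scene. Friction and masses are not known exactly. Their poses are not given: they have to be found in the camera images.
- machine: Fixed flat-lap polisher: teal deck 280 x 360 x 20 mm, round white lap (140 mm wide, top 62 mm up) in its middle. Origin: centre of the deck's underside, on the bench. x across the arm; y along the arm, hinge to ball; z up. Hinge bracket at y = -130 mm, top 115 mm up; post with a 32 mm ball at y = +130 mm, ball centre 80 mm up.
- swingarm: Hinged arm (tongue), 0.3 to 0.7 kg: aluminium bar over the lap, ending 260 mm along y in a dark steel coupler that covers the ball. Origin on the hinge axis, 100 mm above the bench. Axes as the machine's when seated; its +y end rises by turning about the arm's +x, at most 0.9 rad, and falls back if let go. With the latch closed it cannot rise over 2 mm.
- coupler (a point): Grip point, arm frame (-13, 260, 42) mm: 142 mm above the bench when seated. Two upright plates, 30 mm wide along y, 6 mm thick, tops 18 mm above this point, nothing beside them down to 28 mm below it. The fixed dark plate's outer face is 23 mm to -x; the other is the latch's thumb plate. Over their outer faces: 58 mm closed, 46 mm open (this point then midway). Fingers close along x.
- latch (a joint): Spring latch in the coupler. 0 = closed (hooked under the ball), 0.012 m = fully open against its stop; it clears the ball from 0.009. It moves along the arm's -x, towards the fixed grip plate. The spring pushes it shut: about 3.5 N at 0, 10 N at 0.012; so squeezing the two plates together opens it, and the same squeeze carries the arm.
- thumb_plate (a point): On the outer (+x) face of the latch's thumb plate, at grip height, mid-width: 35 mm to the +x side of point coupler when closed, 23 mm when open.
- plunger (a joint): Stop plunger. 0 = up, 0.012 m = down at its stop; springs back up when released. Takes about 2.5 N to start, 6 N at the stop.
- plunger_top (a point): Centre of the top of the plunger's round black head (34 mm wide, 11 mm thick) on a grey box (50 x 56 x 34 mm) on the machine's deck, on the -x side of the arm; 85 mm above the bench when up. Pressed straight down.
- jar: Bystander: closed glass jar, 68 mm wide, 75 mm tall, beyond the ball end of the machine. Origin at the centre of its underside.
- felt_wheel: Bystander: grey felt wheel with a hole, 100 mm wide, 22 mm thick, lying flat beyond the hinge end. Origin at the centre of its underside.
- bowl: Bystander: plastic bowl, 100 mm wide, 45 mm tall, beyond the ball end of the machine. Origin at the centre of its underside.

How it is judged:
By the outcome, as a careful person would: the job done as asked, in the order asked, and still so for the second after the job is handed in, while the arm keeps its last pose, push and grip.
It also fails if it takes over 43 s, if anything falls off the work surface, if the arm or the gripper's body presses on something with over 40 N, if the wrist force passes 120 N, or if a joint passes its speed limit or range.

### The arm

A 7-joint arm with a two-finger parallel gripper is mounted at the origin on the work surface. World frame = base frame: x ahead of the robot, y to its left, z up, the work surface at z = 0. Lengths are in mm, angles in degrees, forces in N, time in s.
With the tool pointing down it reaches from about 350 to 775 mm from the base axis. Payload 3.1 kg.
Tool frame: the origin (TCP) lies on the centre line of the jaws, within the pads' length; the fingertips stand r.nose_length ahead of it and the grasp point (between the pads) lies 3 mm ahead of it (r.nose_length is the distance from the TCP to the fingertips, in mm); z points along the fingers, y is the direction in which the jaws open and shut (so a half turn about z gives the same grasp; the last joint's range is limited). The gripper opens to 85 mm and grips with 20 to 120 N. Pads are 22 mm wide; open, the fingers measure 114 mm over their backs; the gripper's body (76 mm by 85 mm) begins 54 mm behind the grasp point. The pads swing forward as they close: fully open they stand 13 mm farther back than shut.
Start: joints at [71.408, 17.813, 0.802, 86.603, -0.252, 75.585, -1.558], TCP at [153.508, -528.159, 253.304] pointing down, gripper open.
Joint ranges: [-154.91, 154.91], [-16.99, 109.72], [-72.82, 74.43], [7.12, 147.25], [-82.49, 262.49], [11.32, 116.49], [-174.64, 174.64]. Speed limits (degrees/s): [159.86, 159.86, 180, 180, 180, 180, 180].

### API

Orientations are given as [roll, pitch, yaw] about the fixed x, y, z axes, in that order (R = Rz(yaw) Ry(pitch) Rx(roll)).
In Python, from rig import r gives the robot as it stands.
- The arm moves only by the tool arm_command, never from a script. Its argument "steps" is one flat list of numbers, 6 for each row, row after row: the shift along the tool's x, y, z as a fraction of full scale, then the turn, a rotation vector about the tool's x, y, z as a fraction of full scale. A call has 1 to 12 rows; each row shifts and turns the commanded pose from where the row before left it, along the tool's axes as they then stand; what a row does not reach is not made up. Full scale, the value 1, is 250 mm for a shift and pi rad for a turn. A row lasts 1/12 s, in which the tool goes at most 41.7 mm and 7.16 degrees, less where a joint would pass 70% of its speed; a pose out of reach is approached as far as the arm can. A call with a number of a shift or a turn outside -1 to 1 is refused whole. A call with a gripper value outside its range is refused whole. "grip" is the closure in counts, from 0 (fully open) to 255 (shut), set as the call begins (left out, the last holds). The fingers move at their own pace and stop on an object; the grip force is fixed at half the most. Time passes only in rows, so rows that do not move let the fingers close. It gives the time, the measured TCP pose, the force and the opening at its end, in the units of the state.
- r.observe(): the state, without advancing time (a new reading comes with each control period).
- r.get_image(name): name is "side" or "top"; returns the picture (384x512x3 uint8, blue, green, red); there is no depth.
- r.calibration(name): a dict with "fov_y" (degrees; the focal length in pixels is half the picture's height over the tangent of half this angle, whatever the lens; pixels are square), "cx", "cy" (the principal point, pixels), "cam_to_world" (4x4, takes a point from camera to world coordinates). Camera axes: x right, y up, looking along -z (the intrinsics and any distortion apply to the point x, -y, -z); pixel columns grow to the right and rows downward; lengths in mm; the calibration is good to about 2 mm. A picture is of the moment at which its call begins. calibration takes no time and is no camera call.
- r.hand_in(): hands the job in, once; it reports no verdict.
The state is a dict: "clock": time; "qpos": joint angles; "joint_velocities": joint speeds; "joint_torque": joint torques, N m; "tool_pos": TCP position; "eef_rot": TCP orientation; "force": force on the tool from outside, world axes, zero at the start; "ft_torque": the same for the moment, N m; "opening": opening from 0.0 (shut) to 1.0 (fully open).
Only numpy, scipy, OpenCV 4.12 (cv2) and the standard library are available. Lean on these libraries where they do the work, as an engineer would, in place of code of your own. Each camera call takes 0.05 s, during which the arm holds its last target. There are 200 camera calls.

## Working session

There is one attempt and no reset: what is moved stays moved. The work goes in short steps, Python scripts to look and compute and a tool call to move; the robot and the scene stay as the last step left them, time stands still between calls to the robot, and variables do not carry over. Pictures are saved under pics/ and viewed, about 8 in all and at most 12, crops included, and the job is handed in when it is done.

Besides the shell and the picture viewer there is one more tool, called after "Request:" as name(argument=value, ...) on one line, values as JSON. arm_command: Moves the arm, as the interface text tells. Shift numbers are shares of 250 mm and turn numbers shares of pi rad, none past 1 either way. Its arguments: {"type":"object","properties":{"steps":{"type":"array","items":{"type":"number"}},"grip":{"type":"number"}},"required":["steps"]}

```bash
mkdir -p pics; ls
python3 - <<'E'
from rig import r
import cv2,json
for n in("top","side"):
    cv2.imwrite(f"pics/{n}0.png",r.get_image(n)); c=r.calibration(n); print(n,{k:(v.tolist() if hasattr(v,'tolist') else v) for k,v in c.items()})
print(r.observe(), r.nose_length)
E
```

```text
pics
top {'fov_y': 52.367801171017504, 'cx': 256.1059557330454, 'cy': 190.33096263988736, 'cam_to_world': [[-0.021494962714265077, 0.9843826501518933, -0.1747248255338878, 442.1800360873313], [-0.9997224281624442, -0.02284923824950097, -0.005742729351501294, 16.264003601577684], [-0.009645372304862187, 0.17455288708970906, 0.9846005567750549, 993.1297312555446], [0.0, 0.0, 0.0, 1.0]]}
side {'fov_y': 56.429211632746906, 'cx': 255.811985746092, 'cy': 188.98937493360447, 'cam_to_world': [[0.9998709760232312, -0.011271223217894514, 0.011445122695872941, 584.8046695146116], [0.01604883128440982, 0.6706589757255782, -0.7415921879935917, -677.9491833828272], [0.000682876823254849, 0.7416801856635314, 0.6707533345972674, 744.2304550953365], [0.0, 0.0, 0.0, 1.0]]}
{'clock': 0.1, 'qpos': array([71.40734115, 17.85785841,  0.80206418, 86.68112546, -0.25211982,
       75.58409339, -1.55874326]), 'joint_velocities': array([-0.03752527, -0.02228471,  0.0508396 , -0.26112264,  0.04200415,
       -0.00814669, -0.01800566]), 'joint_torque': array([ 1.56304082e-03, -3.80852580e+01,  1.46809272e-01, -2.31241858e+01,
        1.22275055e-02,  8.00300797e-03,  3.83944780e-06]), 'tool_pos': array([ 153.32421078, -527.5801103 ,  252.32205442]), 'eef_rot': array([-1.79878795e+02,  5.20182819e-03,  1.62072088e+01]), 'force': array([-0.71979839,  0.45697098,  0.35268592]), 'ft_torque': array([ 0.00321952, -0.01867543,  0.00487423]), 'opening': 0.9941877837073715} 22.0
```

View pics/top0.png

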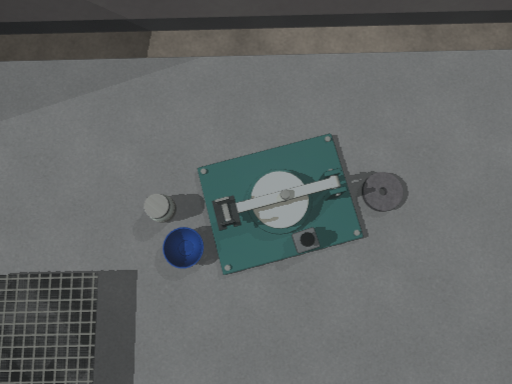

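View pics/side0.png

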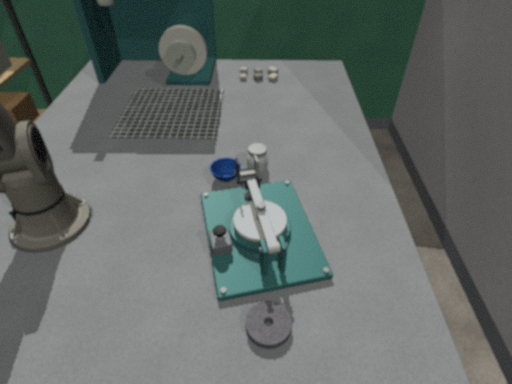

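Top view: the deck has corners near (199,165), (333,135), (364,238) and (224,273). The coupler is near (227,212), the hinge near (337,186) and the plunger near (308,240). I'll enlarge both views.

Run:
```python
import cv2
a=cv2.imread("pics/top0.png")[130:280,190:370]; b=cv2.imread("pics/side0.png")[140:305,190:340]
cv2.imwrite("pics/topc.png",cv2.resize(cv2.convertScaleAbs(a,alpha=1.6),None,fx=4,fy=4,interpolation=cv2.INTER_CUBIC))
cv2.imwrite("pics/sidec.png",cv2.resize(cv2.convertScaleAbs(b,alpha=1.4),None,fx=3.6,fy=3.6,interpolation=cv2.INTER_CUBIC))
```

```text
(no output)
```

View pics/topc.png

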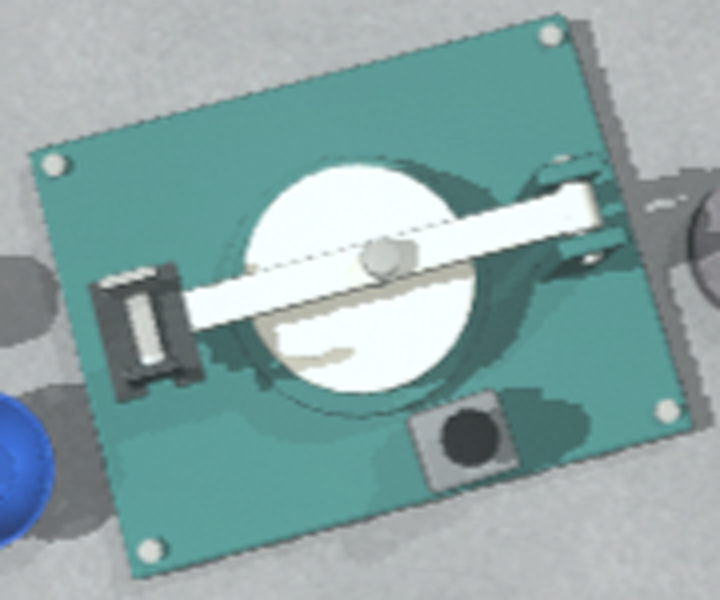

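View pics/sidec.png

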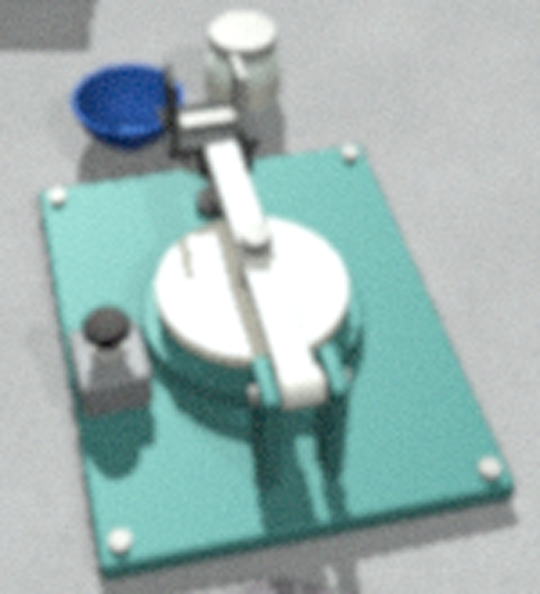

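Corners, in crop pixels: top (30,153), (562,13), (694,428), (135,579); side (42,193), (362,149), (512,487), (103,566). Plunger head: top (471,438), side (106,327). Now I'll fit the pose.

```bash
cat > h.py <<'E'
import numpy as np
from rig import r
from scipy.optimize import least_squares
from scipy.spatial.transform import Rotation as R
def proj(n,P):
    c=r.calibration(n); T=np.linalg.inv(np.array(c["cam_to_world"])); q=np.atleast_2d(P)@T[:3,:3].T+T[:3,3]
    f=192/np.tan(np.radians(c["fov_y"]/2)); return np.c_[c["cx"]+f*q[:,0]/-q[:,2], c["cy"]+f*q[:,1]/q[:,2]]
def crop(p,s,o): return (np.array(p,float)+.5)/s-.5+np.array(o)
def tri(a,b,z=None):
    return least_squares(lambda P:np.r_[(proj("top",P)[0]-a),(proj("side",P)[0]-b)],[550,-50,80]).x
E
python3 - <<'E'
from h import *
t=crop([(30,153),(562,13),(694,428),(135,579)],4,(190,130)); s=crop([(362,149),(512,487),(103,566),(42,193)],3.6,(190,140))
M=np.array([(140,180,20),(140,-180,20),(-140,-180,20),(-140,180,20)],float)
W=lambda p,m:R.from_euler('z',p[2]).apply(m)+[p[0],p[1],0]
for nm,use in(("both",(1,1)),("top",(1,0)),("side",(0,1))):
    f=lambda p:np.r_[use[0]*(proj("top",W(p,M))-t).ravel(),use[1]*(proj("side",W(p,M))-s).ravel()]
    o=least_squares(f,[580,-50,0],x_scale=[10,10,.1]); p=o.x; print(nm,p[:2],np.degrees(p[2]),np.round(o.fun,1))
    if nm=="both": pb=p
p=pb
pt=crop([(471,438)],4,(190,130))[0]; ps=crop([(106,327)],3.6,(190,140))[0]
P=tri(pt,ps); print("plunger",P,"in machine",R.from_euler('z',-p[2]).apply(P-[p[0],p[1],0]))
C=W(p,[[-13,130,142]]); print("coupler",C)
# check features
F={"fixed top outer":(-36,130,160),"thumb top outer":(22,130,160),"ball":(0,130,80)}
for k,v in F.items():
    print(k,(proj("top",W(p,[v]))[0]-[190,130])*4,(proj("side",W(p,[v]))[0]-[190,140])*3.6)
np.save("p.npy",p); np.save("P.npy",P)
E
```

```text
both [585.0839543  -35.16948565] 13.566614498596651 [-0.4 -0.8  1.5 -0.6  1.2  0.5 -0.3  0.7  0.  -2.4  1.8 -0.8 -0.9  0.2
 -1.  -1.3]
top [585.11505959 -33.87414761] 13.765670026705383 [-1.  -0.5  0.8 -0.8  0.8  0.2 -0.6  0.9 -0.  -0.   0.  -0.  -0.  -0.
 -0.  -0. ]
side [585.16734531 -37.26992309] 13.314881102979085 [ 0.  -0.   0.  -0.   0.   0.   0.   0.   0.4 -1.9  1.8  0.2 -1.4  0.8
 -0.8 -1. ]
plunger [486.10565022 -95.17734787  78.32910412] in machine [-110.29298432  -35.11560647   78.32910412]
coupler [[541.9518381   88.15375041 142.        ]]
fixed top outer [151.89055816 373.77053165] [165.02802267  71.87383778]
thumb top outer [125.80508229 270.09517781] [241.18936512  61.57615879]
ball [147.97581961 327.05028937] [213.69805235 146.52996908]
```

```bash
cat >> h.py <<'E'
def go(pos,yaw=None,tilt=0):
    o=r.observe(); A=R.from_euler('xyz',o["eef_rot"],degrees=True)
    print("now",o["tool_pos"].round(1),o["eef_rot"].round(2),"F",o["force"].round(1),"open",round(o["opening"],3),"t",round(o["clock"],2))
    print("shift/250",(A.inv().apply(np.array(pos)-o["tool_pos"])/250).round(4))
    if yaw is not None:
        B=R.from_euler('z',yaw,degrees=True)*R.from_euler('x',180,degrees=True)
        print("turn/pi",((A.inv()*B).as_rotvec()/np.pi).round(4))
E
python3 - <<'E'
from h import *
p=np.load("p.npy")
a=crop([(471,438)],4,(190,130))[0];b=crop([(106,327)],3.6,(190,140))[0]
P=np.r_[least_squares(lambda q:np.r_[proj("top",[q[0],q[1],85])[0]-a,proj("side",[q[0],q[1],85])[0]-b],[486,-95]).x,85]
print(P, proj("top",P)[0]-a,proj("side",P)[0]-b)
go([P[0],P[1],190],np.degrees(p[2])+90)
E
```

```text
[486.25368335 -96.59300793  85.        ] [ 1.0010061  -0.02704231] [ 0.0364217  -1.40318052]
now [ 153.3 -527.6  252.3] [-1.7988e+02  1.0000e-02  1.6210e+01] F [-0.7  0.5  0.4] open 0.994 t 0.1
shift/250 [ 1.76   -1.2832  0.2518]
turn/pi [-0.0006 -0.0005 -0.4853]
```

Request:
arm_command(steps=[0.11,-0.08,0,0,0,0,0.11,-0.08,0,0,0,0,0.11,-0.08,0,0,0,0,0.11,-0.08,0,0,0,0,0.11,-0.08,0,0,0,0,0.11,-0.08,0,0,0,0,0.11,-0.08,0,0,0,0,0.11,-0.08,0,0,0,0,0.11,-0.08,0,0,0,0,0.11,-0.08,0,0,0,0,0.11,-0.08,0,0,0,0,0.11,-0.08,0,0,0,0], grip=255)

```text
clock: 1.1
tool_pos: [403.8, -204.0, 253.0]
eef_rot: [-180.0, 0.0, 16.2]
force: [1.1, -0.9, -0.4]
opening: 0.001
```

Request:
arm_command(steps=[0.11,-0.08,0,0,0,0,0.11,-0.08,0,0,0,0,0.11,-0.08,0,0,0,0,0.11,-0.08,0,0,0,0,0,0,0.04,0,0,-0.035,0,0,0.04,0,0,-0.035,0,0,0.04,0,0,-0.035,0,0,0.04,0,0,-0.035,0,0,0.04,0,0,-0.035,0,0,0,0,0,-0.035,0,0,0,0,0,-0.035,0,0,0,0,0,-0.035])

```text
clock: 2.1
tool_pos: [486.1, -98.0, 202.5]
eef_rot: [-179.9, 0.0, 66.9]
force: [-1.0, 0.3, 1.0]
opening: 0.003
```

Request:
arm_command(steps=[0,0,0,0,0,-0.035,0,0,0,0,0,-0.035,0,0,0,0,0,-0.035,0,0,0,0,0,-0.035,0,0,0,0,0,-0.035,0,0,0,0,0,-0.03,0,0,0,0,0,0,0,0,0,0,0,0])

```text
clock: 2.77
tool_pos: [486.4, -98.1, 202.9]
eef_rot: [-180.0, -0.0, 103.4]
force: [-0.6, 0.8, -0.1]
opening: 0.003
```

Run:
```python
from h import *
go([486.2,-96.5,112],103.57)
```

```text
now [486.4 -98.1 202.9] [-1.7996e+02 -3.0000e-02  1.0336e+02] F [-0.6  0.8 -0.1] open 0.003 t 2.77
shift/250 [0.0064 0.0011 0.3636]
turn/pi [-0.0002 -0.0001 -0.0012]
```

Request:
arm_command(steps=[0.006,0.001,0.07,0,0,0,0,0,0.07,0,0,0,0,0,0.07,0,0,0,0,0,0.07,0,0,0,0,0,0.05,0,0,0,0,0,0.02,0,0,0,0,0,0,0,0,0])

```text
clock: 3.35
tool_pos: [485.4, -96.5, 114.5]
eef_rot: [-179.8, -0.1, 103.4]
force: [0.2, -1.5, 0.5]
opening: -0.002
```

Run:
```python
from h import *
import cv2
go([486.2,-96.5,104],103.57)
t=r.get_image("top")[190:290,270:370]; s=r.get_image("side")[170:270,180:280]
f=lambda a:cv2.resize(cv2.convertScaleAbs(a,alpha=1.5),(400,400),interpolation=cv2.INTER_CUBIC)
cv2.imwrite("pics/press.png",np.hstack([f(t),f(s)]))
```

```text
now [485.4 -96.5 114.5] [-1.7983e+02 -8.0000e-02  1.0343e+02] F [ 0.2 -1.5  0.5] open -0.002 t 3.35
shift/250 [-0.0009  0.0031  0.0419]
turn/pi [-0.0009 -0.0004 -0.0008]
```

View pics/press.png

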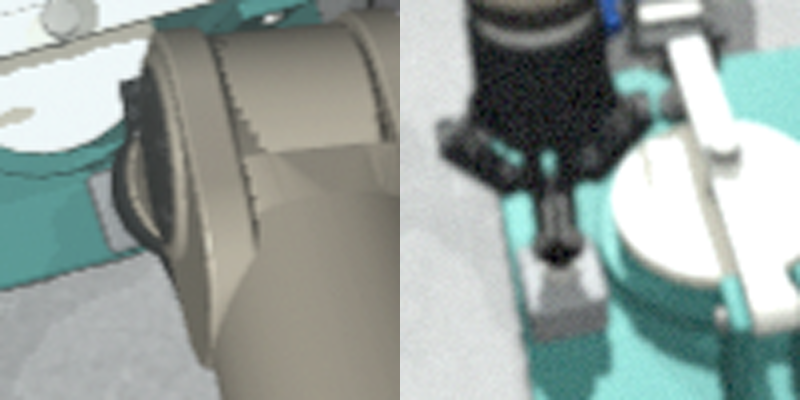

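The fingertips stand over the black plunger head in the side view (near 558,248), so I'll press now.

Request:
arm_command(steps=[0,0,0.016,0,0,0,0,0,0.016,0,0,0,0,0,0.016,0,0,0,0,0,0.016,0,0,0,0,0,0,0,0,0,0,0,0,0,0,0])

```text
clock: 3.95
tool_pos: [487.4, -96.7, 100.3]
eef_rot: [179.9, 0.0, 103.5]
force: [-0.2, -1.2, 4.2]
opening: -0.001
```

Request:
arm_command(steps=[0,0,0.006,0,0,0,0,0,0.006,0,0,0,0,0,0,0,0,0,0,0,0,0,0,0])

```text
clock: 4.28
tool_pos: [487.4, -96.7, 97.2]
eef_rot: [179.9, 0.0, 103.5]
force: [1.3, -0.1, 5.4]
opening: -0.002
```

Request:
arm_command(steps=[0,0,0.006,0,0,0,0,0,0.006,0,0,0,0,0,0,0,0,0,0,0,0,0,0,0])

```text
clock: 4.62
tool_pos: [487.4, -96.7, 95.1]
eef_rot: [179.9, 0.1, 103.5]
force: [-1.5, -1.1, 10.5]
opening: 0.002
```

Request:
arm_command(steps=[0,0,0.006,0,0,0,0,0,0,0,0,0,0,0,0,0,0,0])

```text
clock: 4.87
tool_pos: [487.5, -96.7, 94.9]
eef_rot: [179.9, 0.1, 103.5]
force: [-3.8, -0.3, 19.7]
opening: -0.001
```

Request:
arm_command(steps=[0,0,-0.03,0,0,0,0,0,-0.08,0,0,0,0,0,-0.11,0,0,0,0,0,-0.11,0,0,0,0,0,-0.11,0,0,0,0,0,-0.06,0,0,0,0,0,0,0,0,0])

```text
clock: 5.45
tool_pos: [488.0, -96.5, 220.0]
eef_rot: [179.8, 0.1, 103.5]
force: [0.8, 0.1, 0.1]
opening: 0.005
```

Run:
```python
from h import *
p=np.load("p.npy")
C=R.from_euler('z',p[2]).apply([-9,130,0])+[p[0],p[1],0]; print(C)
go([C[0],C[1],215],103.57)
```

```text
[545.8402295   89.09205331   0.        ]
now [488.  -96.5 220. ] [1.7975e+02 1.4000e-01 1.0350e+02] F [0.8 0.1 0.1] open 0.005 t 5.45
shift/250 [0.6677 0.3981 0.0202]
turn/pi [ 0.0014  0.0008 -0.0004]
```

Request:
arm_command(steps=[0.085,0.05,0,0,0,0,0.085,0.05,0,0,0,0,0.085,0.05,0,0,0,0,0.085,0.05,0,0,0,0,0.085,0.05,0,0,0,0,0.085,0.05,0,0,0,0,0.085,0.05,0,0,0,0,0.073,0.048,0,0,0,0,0,0,0.02,0,0,0,0,0,0,0,0,0], grip=0)

```text
clock: 6.28
tool_pos: [542.4, 90.3, 209.4]
eef_rot: [-179.7, -0.1, 103.7]
force: [-0.8, -1.0, -0.4]
opening: 1.001
```

Run:
```python
from h import *
import cv2
go([545.84,89.1,145],103.57)
t=r.get_image("top")[150:275,190:290]; s=r.get_image("side")[110:235,200:300]
f=lambda a:cv2.resize(cv2.convertScaleAbs(a,alpha=1.5),(400,500),interpolation=cv2.INTER_CUBIC)
cv2.imwrite("pics/above.png",np.hstack([f(t),f(s)]))
```

```text
now [542.4  90.3 209.4] [-1.7968e+02 -7.0000e-02  1.0372e+02] F [-0.8 -1.  -0.4] open 1.001 t 6.28
shift/250 [-0.0083  0.0137  0.2577]
turn/pi [-0.0018 -0.0004  0.0008]
```

View pics/above.png

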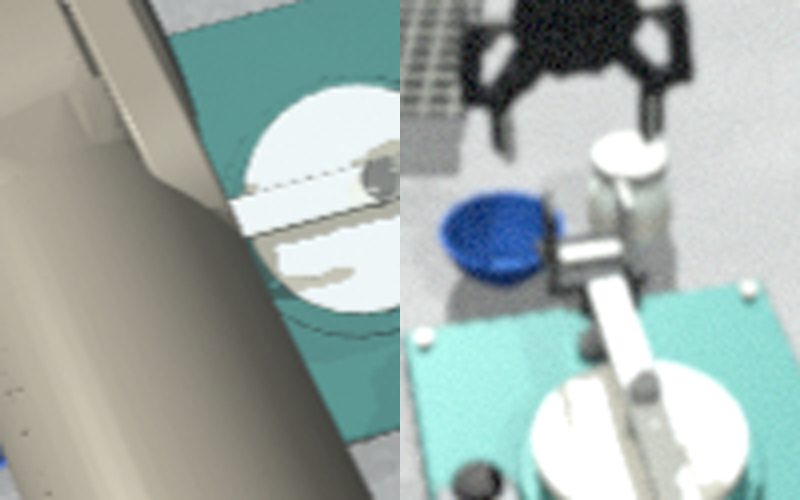

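The side view shows the fingers straddling the coupler. The fixed plate is near (549,200) and the thumb plate near (628,190), both matching the fit's predictions. I'll correct the lateral offset and descend.

Request:
arm_command(steps=[-0.008,0.014,0,0,0,0,0,0,0,0,0,0])

```text
clock: 6.55
tool_pos: [548.8, 85.8, 211.9]
eef_rot: [-180.0, 0.1, 103.3]
force: [0.0, -0.2, 0.5]
opening: 1.002
```

Run:
```python
from h import *
go([545.84,89.1,145],103.57)
```

```text
now [548.8  85.8 211.9] [-1.7998e+02  7.0000e-02  1.0333e+02] F [ 0.  -0.2  0.5] open 1.002 t 6.55
shift/250 [ 0.0157 -0.0084  0.2676]
turn/pi [-0.0001  0.0004 -0.0013]
```

Request:
arm_command(steps=[0.008,-0.004,0.02,0,0,0,0.008,-0.004,0.03,0,0,0,0,0,0.03,0,0,0,0,0,0.03,0,0,0,0,0,0,0,0,0,0,0,0,0,0,0,0,0,0,0,0,0])

```text
clock: 7.13
tool_pos: [545.4, 91.4, 184.8]
eef_rot: [180.0, -0.0, 103.5]
force: [-0.1, 0.6, -0.5]
opening: 1.002
```

Run:
```python
from h import *
go([545.84,89.1,145],103.57)
```

```text
now [545.4  91.4 184.8] [180.    -0.   103.51] F [-0.1  0.6 -0.5] open 1.002 t 7.13
shift/250 [-0.0093 -0.0005  0.159 ]
turn/pi [ 0.     -0.     -0.0003]
```

Request:
arm_command(steps=[-0.006,0,0.02,0,0,0,0,0,0.03,0,0,0,0,0,0.03,0,0,0,0,0,0.03,0,0,0,0,0,0.03,0,0,0,0,0,0.019,0,0,0,0,0,0,0,0,0,0,0,0,0,0,0,0,0,0,0,0,0])

```text
clock: 7.88
tool_pos: [545.9, 90.1, 145.3]
eef_rot: [180.0, -0.0, 103.5]
force: [0.1, 0.7, 0.9]
opening: 0.999
```

Run:
```python
from h import *
import cv2
p=np.load("p.npy")
C=R.from_euler('z',p[2]).apply([-13,130,0])+[p[0],p[1],0]
go([C[0],C[1],145],103.57)
s=r.get_image("side")[110:210,200:300]
cv2.imwrite("pics/strad.png",cv2.resize(cv2.convertScaleAbs(s,alpha=1.6),(600,600),interpolation=cv2.INTER_CUBIC))
```

```text
now [545.9  90.1 145.3] [ 1.7997e+02 -1.0000e-02  1.0351e+02] F [0.1 0.7 0.9] open 0.999 t 7.88
shift/250 [-0.0038 -0.0173  0.0011]
turn/pi [ 0.0002 -0.     -0.0003]
```

View pics/strad.png

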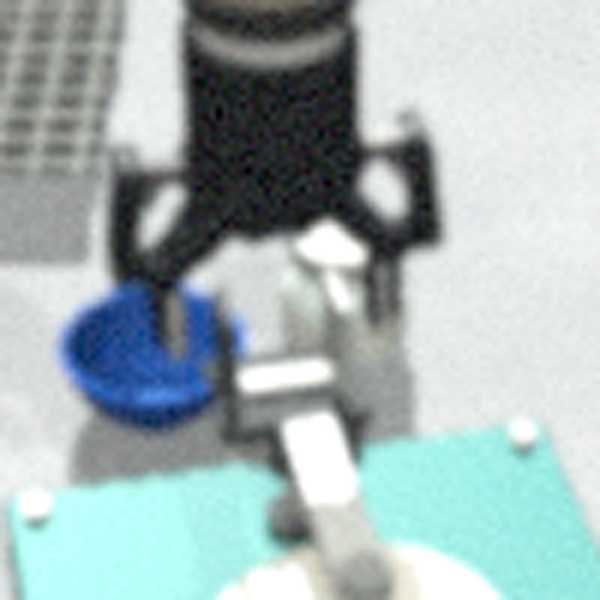

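Request:
arm_command(steps=[-0.002,-0.008,0,0,0,0,-0.002,-0.008,0,0,0,0,0,0,0,0,0,0,0,0,0,0,0,0,0,0,0,0,0,0])

```text
clock: 8.35
tool_pos: [542.1, 87.9, 145.2]
eef_rot: [180.0, 0.0, 103.5]
force: [0.1, -0.3, 0.3]
opening: 0.997
```

Request:
arm_command(steps=[0,0,0,0,0,0,0,0,0,0,0,0,0,0,0,0,0,0,0,0,0,0,0,0,0,0,0,0,0,0,0,0,0,0,0,0], grip=90)

```text
clock: 8.85
tool_pos: [545.4, 88.8, 146.6]
eef_rot: [179.5, -0.0, 103.5]
force: [5.6, 1.0, 1.2]
opening: 0.65
```

Request:
arm_command(steps=[0,0,0,0,0,0,0,0,0,0,0,0,0,0,0,0,0,0,0,0,0,0,0,0,0,0,0,0,0,0,0,0,0,0,0,0,0,0,0,0,0,0,0,0,0,0,0,0], grip=255)

```text
clock: 9.52
tool_pos: [541.4, 88.0, 147.5]
eef_rot: [-180.0, 0.1, 103.6]
force: [-5.7, -2.6, 12.9]
opening: 0.515
```

Run:
```python
from h import *
import cv2
go([542,88,145],103.57); print(r.observe()["ft_torque"])
t=np.radians(1.5); a=R.from_euler('x',t).apply([0,260,45])-[0,260,45]; print("row 1.5deg: tool x,z shift/250",a[1]/250,-a[2]/250,"turn y",t/np.pi)
s=r.get_image("side")[110:210,200:300]
cv2.imwrite("pics/grip.png",cv2.resize(cv2.convertScaleAbs(s,alpha=1.6),(600,600),interpolation=cv2.INTER_CUBIC))
```

```text
now [541.4  88.  147.5] [-1.7996e+02  1.0000e-01  1.0358e+02] F [-5.7 -2.6 12.9] open 0.515 t 9.52
shift/250 [-0.0005  0.0021  0.0099]
turn/pi [-0.0002  0.0006  0.0001]
[-0.31088323  0.99047324  0.35652711]
row 1.5deg: tool x,z shift/250 -0.005068232720837613 -0.027162344735788393 turn y 0.008333333333333333
```

View pics/grip.png

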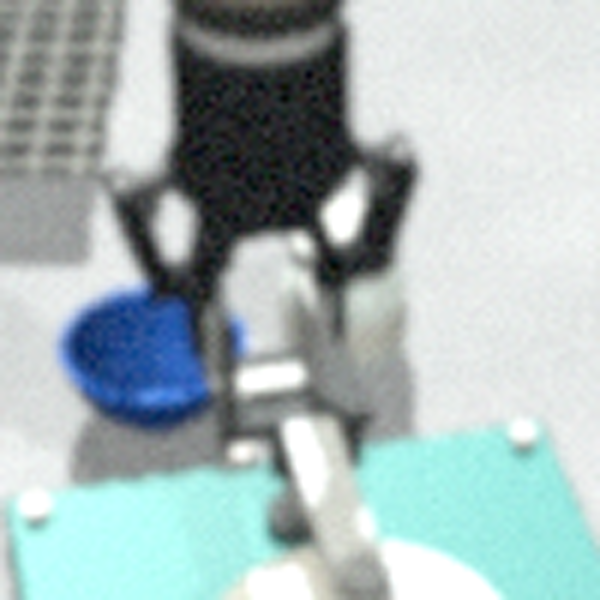

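Fingers are on both plates, with the thumb plate moved in from about x=350 to 315 and the opening stopped at 0.515 (about 44–46 mm). The latch is open with the coupler still on its ball, so I'll try a small lift.

Request:
arm_command(steps=[0,0,0,0,0,0,0,0,0,0,0,0,0,0,0,0,0,0,-0.005,0,-0.027,0,0.0083,0,-0.005,0,-0.027,0,0.0083,0,0,0,0,0,0,0])

```text
clock: 10.07
tool_pos: [541.9, 85.6, 159.4]
eef_rot: [-179.9, -3.1, 103.6]
force: [-3.0, 1.8, 0.2]
opening: 0.508
```

Request:
arm_command(steps=[-0.005,0,-0.027,0,0.0083,0,-0.005,0,-0.027,0,0.0083,0,-0.005,0,-0.027,0,0.0083,0,-0.005,0,-0.027,0,0.0083,0,-0.005,0,-0.027,0,0.0083,0,-0.005,0,-0.027,0,0.0083,0,-0.005,0,-0.027,0,0.0083,0,-0.005,0,-0.027,0,0.0083,0,0,0,0,0,0,0,0,0,0,0,0,0])

```text
clock: 10.9
tool_pos: [546.1, 68.7, 210.6]
eef_rot: [-179.9, -15.1, 103.5]
force: [-3.3, 2.5, 0.4]
opening: 0.511
```

Request:
arm_command(steps=[-0.005,0,-0.027,0,0.0083,0,-0.005,0,-0.027,0,0.0083,0,-0.005,0,-0.027,0,0.0083,0,-0.005,0,-0.027,0,0.0083,0,-0.005,0,-0.027,0,0.0083,0,-0.005,0,-0.027,0,0.0083,0,-0.005,0,-0.027,0,0.0083,0,0,0,0,0,0,0,0,0,0,0,0,0,0,0,0,0,0,0])

```text
clock: 11.73
tool_pos: [551.8, 45.1, 252.8]
eef_rot: [-179.9, -25.6, 103.5]
force: [-4.7, 2.2, 1.2]
opening: 0.51
```

Run:
```python
from h import *
import cv2
go([542,88,145]); o=r.observe(); print(o["ft_torque"],o["joint_velocities"].round(2))
A=R.from_euler('xyz',o["eef_rot"],degrees=True); print("grasp pt",o["tool_pos"]+A.apply([0,0,3]))
s=r.get_image("side")[60:260,170:370]
cv2.imwrite("pics/lift.png",cv2.resize(cv2.convertScaleAbs(s,alpha=1.5),(600,600),interpolation=cv2.INTER_CUBIC))
```

```text
now [551.8  45.1 252.8] [-179.94  -25.58  103.53] F [-4.7  2.2  1.2] open 0.51 t 11.73
shift/250 [-0.0275  0.0025  0.465 ]
[-0.21937751  0.2121519   0.67014078] [-0.08 -0.13  0.11  0.13  0.12 -0.22 -0.07]
grasp pt [551.48749192  46.36496825 250.10576582]
```

View pics/lift.png

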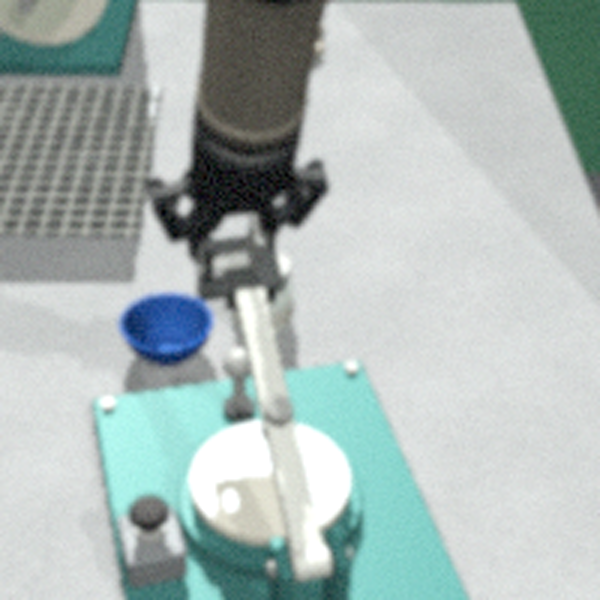

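The arm is up in the fingers, with the coupler near (235,260) and the bare ball visible at (237,362). The bowl and jar look unmoved. I'll settle briefly and hand in.

Request:
arm_command(steps=[0,0,0,0,0,0,0,0,0,0,0,0,0,0,0,0,0,0,0,0,0,0,0,0,0,0,0,0,0,0,0,0,0,0,0,0])

```text
clock: 12.28
tool_pos: [551.8, 45.1, 252.8]
eef_rot: [-179.9, -25.6, 103.5]
force: [-4.2, 1.7, 2.1]
opening: 0.51
```

Run:
```python
from h import *
go([542,88,145]); print(r.hand_in())
```

```text
now [551.8  45.1 252.8] [-179.95  -25.56  103.54] F [-4.2  1.7  2.1] open 0.51 t 12.28
shift/250 [-0.0273  0.0024  0.4648]
the job is handed in; nothing more can be done
None
```

The job is done and handed in at 12.3 s; `r.hand_in()` reports no verdict.

- **Plunger:** I pressed it with the shut fingertips. They stopped at about 73 mm, the expected height at the stop, and the force climbed from about 5 N to 20 N.
- **Latch:** I squeezed it open with the coupler still on its ball. The fingers stopped at an opening of 0.51, about 44 mm as a share of the 85 mm range, against a nominal 46 mm. I take that as fully open. The arm then rose freely past the 2 mm that a closed latch allows.
- **Lift:** I lifted the arm about 25.6° around its hinge. The grip point ended at about 250 mm, roughly 10.5 cm above its seated 142 mm. It was held still, with the position unchanged over the last half second and a force of about 5 N.

The last picture shows the ball bare and the coupler in the fingers. The bowl and jar look undisturbed. The felt wheel was outside that picture, but I never worked near it.

The deck fits from the two cameras disagreed by about 3 mm along the arm, which the grasp tolerated. During the squeeze the gripper felt up to about 13 N upward and the tool shifted about 3 mm sideways, then re-centred.

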